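# Sweep tube offcuts from the cutting board into the scrap tray

### The arm

A 7-joint arm with a two-finger parallel gripper is mounted at the origin on the work surface. World frame = base frame: x ahead of the robot, y to its left, z up, the work surface at z = 0. Lengths are in mm, angles in rad, forces in N, time in s.
With the tool pointing down it reaches from about 400 to 850 mm from the base axis. Payload 6.9 kg.
Tool frame: the origin (TCP) lies at the very end of the fingers, on their centre line; the grasp point (between the pads) lies 19 mm behind it (tcp_to_grasp is the distance from the TCP to the grasp point, in mm); z points along the fingers, y is the direction in which the jaws open and shut (so a half turn about z gives the same grasp; the last joint's range is limited). The gripper opens to 85 mm and grips with 20 to 120 N. Pads are 22 mm wide; open, the fingers measure 114 mm over their backs; the gripper's body (76 mm by 85 mm) begins 54 mm behind the grasp point. The pads swing forward as they close: fully open they stand 13 mm farther back than shut.
Start: joints at [1.278, 0.507, -0.238, 1.5, 0.126, 1.149, -0.155], TCP at [242.09, -576.198, 231.275] pointing down, gripper open.
Joint ranges: [-3.08, 3.08], [-0.24, 2.05], [-1.43, 1.35], [0, 2.5], [-1.52, 4.66], [0.17, 1.96], [-2.89, 2.89]. Speed limits (rad/s): [2.39, 2.39, 3.14, 3.14, 3.14, 3.14, 3.14].

### API

Orientations are given as a 3x3 rotation matrix whose columns are the frame's x, y, z axes.
In Python, from cell import * gives the robot as it stands.
- The arm moves only by the tool play_rows, never from a script. Its argument "increments" is one flat list of numbers, 4 for each row, row after row: the shift along the tool's x, y, z normalised to -1 to 1, where 1 is 0.75 m, then the turn about the tool's z normalised to -1 to 1, where 1 is 360 degrees. In form: [dx, dy, dz, turn, dx, dy, dz, turn, ...]. A call has 1 to 20 rows; each row is the pose to reach, as a shift and turn from the pose commanded when the call began, along the tool's axes at that moment, turning the shorter way round; what a row does not reach only later rows make up. A row lasts 1/8 s, in which the tool goes at most 62.5 mm and 10.7 degrees, less where a joint would pass 70% of its speed; a pose out of reach is approached as far as the arm can. A call with a number of a shift or a turn outside -1 to 1 is refused whole. A call with a gripper value outside its range is refused whole. "grip" is the closure, from -1 (fully open) to 1 (shut), set as the call begins (left out, the last holds). The fingers move at their own pace and stop on an object; the grip force is fixed at half the most. Time passes only in rows, so rows that repeat a pose let the fingers close. It gives the time, the measured TCP pose, the force and the opening at its end, in the units of the state.
- read_state(): the state, without advancing time (a new reading comes with each control period).
- get_image(name): name is "scene" or "top" or "wrist"; returns the picture (400x640x3 uint8, red, green, blue); there is no depth.
- camera_info(name): a dict with "K" (3x3 intrinsics, pixels), "D" ([k1, k2, p1, p2, k3] as OpenCV has them; the pictures are not rectified), "rvec" (rotation vector, rad) and "tvec" (3), from world to camera coordinates, as OpenCV has them; the wrist camera has in their place "hand_eye" (4x4, takes a point from camera to tool coordinates, whose origin is the TCP and whose axes are the flange's). Camera axes: x right, y down, z forward; pixel columns grow to the right and rows downward; lengths in mm; the calibration is good to about 2 mm. A picture is of the moment at which its call begins: read the wrist's pose just before it. camera_info takes no time and is no camera call.
- sign_off(): hands the job in, once; it reports no verdict.
The state is a dict: "time": time; "qpos": joint angles; "joint_vel": joint speeds; "effort": joint torques, N m; "eef_pos": TCP position; "tool_rot": TCP orientation; "force": force on the tool from outside, world axes, zero at the start; "torque": the same for the moment, N m; "finger_gap": opening from 0.0 (shut) to 1.0 (fully open).
Only numpy, scipy, OpenCV 4.12 (cv2) and the standard library are available. Lean on these libraries where they do the work, as an engineer would, in place of code of your own. Each camera call takes 0.05 s, during which the arm holds its last target.

### The job

Sweep the three short steel tube offcuts along the black cutting board and over its end with the fingers, so that all three drop into the red scrap tray. Push them only: never pick one up. Leave the blue head tube standing where it is on the board, and do not disturb the wrench or the oil bottle.

Things in the scene. Friction and masses are not known exactly. Their poses are not given: they have to be found in the camera images.
- board: plywood cutting board with a black rubber top, fixed to the bench: 220 mm along its x, 260 mm along its y, 40 mm high, plain flat top without rims, square ends; origin at the centre of its underside on the bench, z up. A tray stands directly against each y end of it; which of the two is red changes
- tray_red: the scrap tray: red plastic open tray, fixed, 240 mm along x by 120 mm along y by 30 mm high, walls and floor about 4 mm; origin at the centre of its underside on the bench, axes parallel to the board's. It touches one y end of the board (its centre is 190 mm from the board's centre along board y, on the + or - side); its rim is 10 mm below the board's top, so what is pushed over that end falls in
- tray_white: the other tray, off-white plastic, fixed, same size and same way against the opposite end of the board; nothing belongs in it
- offcut_a: steel ring sawn from bicycle tube, outside diameter 28.6 mm, bore 22 mm, 18 mm high, about 37 g, lying flat with its axis upright on the board; origin at the centre of its underside (initially at the height of the board's top). It slides when pushed from the side
- offcut_b: as offcut_a. At the start the offcuts and the head tube lie in four separate lanes parallel to the board's y axis, one to a lane, centres at least 40 mm apart along board x and each within 72 mm of the board's middle along y: every offcut has a clear straight way along its lane to either end
- offcut_c: as offcut_a
- head_tube: a finished part to leave alone: blue painted tube 34 mm in diameter, 60 mm high, standing loose on the board in its own lane; origin at the centre of its underside, z along its axis
- wrench: loose steel wrench 180 mm long, lying on the bench to the right of the board and trays, roughly along world x; its x axis runs along it
- oil: loose yellow oil bottle with a red cap, 54 mm in diameter, 120 mm high, standing on the bench to the left of the board and trays; origin at the centre of its underside
There are look-alikes about, which are no part of the job. What is shaped like the offcut_c but orange is not meant. Leave any green look-alike of the offcut_a alone.

How it is judged:
By the outcome, as a careful person would: the job done as asked, in the order asked, and still so for the second after the job is handed in, with the robot touching nothing.
It also fails if it takes over 67 s, if anything falls off the work surface, if the arm or the gripper's body presses on something with over 40 N, if the wrist force passes 120 N, or if a joint passes its speed limit or range.

## Working session

There is one attempt and no reset: what is moved stays moved. The work goes in short steps, Python scripts to look and compute and a tool call to move; the robot and the scene stay as the last step left them, time stands still between calls to the robot, and variables do not carry over. Pictures are saved under pics/ and viewed, and the job is handed in when it is done.

Besides the shell and the picture viewer there is one more tool, called as name(argument=value, ...), one argument or row to a line, values as JSON. play_rows: Moves the arm, as the interface text tells. Scaled input: -1 to 1 covers 0.75 m each way for a shift and 360 degrees each way for a turn. Its arguments: {"type":"object","properties":{"increments":{"type":"array"},"grip":{"type":"number"}},"required":["increments"]}

```bash
mkdir -p pics; ls; python3 - <<'E'
from cell import *
import cv2
s=read_state();print(s)
for n in ("scene","top"):
    im=get_image(n);cv2.imwrite(f"pics/{n}0.png",im[:,:,::-1])
    print(n,camera_info(n))
E
```

```text
pics
{'time': 0.0, 'qpos': array([ 1.27851871,  0.50832609, -0.23752762,  1.50113106,  0.12565858,
        1.14892929, -0.15479768]), 'joint_vel': array([ 4.27088632e-04,  2.62582840e-03, -3.22969802e-04, -2.69869363e-03,
        7.05117308e-05, -1.62277814e-03,  1.51020650e-03]), 'effort': array([-2.26797230e-03, -6.20582342e+01, -2.18762510e+00, -2.49654204e+01,
        1.26605373e-02,  1.18584259e-02, -3.65167216e-05]), 'eef_pos': array([ 241.84739413, -575.7531789 ,  230.43768759]), 'tool_rot': array([[ 9.21922253e-01,  3.87374325e-01, -7.01462772e-04],
       [ 3.87374960e-01, -9.21920744e-01,  1.66789069e-03],
       [-5.95052039e-07, -1.80939465e-03, -9.99998363e-01]]), 'force': array([-0.52654351, -0.37068843, -0.83454828]), 'torque': array([ 0.00150322,  0.02102755, -0.02200204]), 'finger_gap': 1.0034517214497765}
scene {'K': array([[439.48161305,   0.        , 319.39234021],
       [  0.        , 439.48161305, 203.38705896],
       [  0.        ,   0.        ,   1.        ]]), 'D': array([-0.00073205,  0.        ,  0.        ,  0.        ,  0.        ]), 'rvec': array([ 2.20334839,  1.06018524, -0.38660013]), 'tvec': array([-344.01947958, -300.43138143, 1385.86365283])}
top {'K': array([[389.56627554,   0.        , 315.23313258],
       [  0.        , 389.56627554, 194.02976364],
       [  0.        ,   0.        ,   1.        ]]), 'D': array([-0.02699639,  0.        ,  0.        ,  0.        ,  0.        ]), 'rvec': array([ 2.15832589, -2.19219506,  0.11277164]), 'tvec': array([  10.35955758,  555.45128095, 1181.48093301])}
```

View pics/scene0.png

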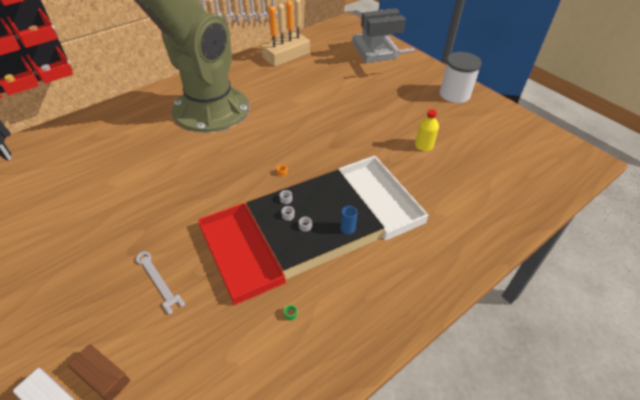

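View pics/top0.png

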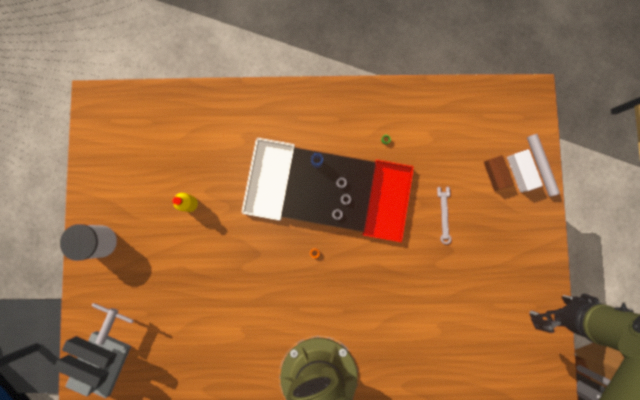

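The top view shows the red tray on the right (about 392,203, the world -y end). The offcuts are at (341,183), (346,200) and (337,214), and the head tube is at (317,159). The green ring at (386,139) and the orange one at (316,253) are off the board. Next I'll measure these positions.

```bash
cat > h.py <<'E'
import numpy as np, cv2
from cell import *
def ray(n,uv,z):
    c=camera_info(n);R=cv2.Rodrigues(c["rvec"])[0];t=c["tvec"]
    p=cv2.undistortPoints(np.array(uv,float).reshape(-1,1,2),c["K"],c["D"]).reshape(-1,2)
    d=np.c_[p,np.ones(len(p))]@R; o=-R.T@t
    return o+d*((z-o[2])/d[:,2])[:,None]
def proj(n,P):
    c=camera_info(n);return cv2.projectPoints(np.array(P,float).reshape(-1,3),c["rvec"],c["tvec"],c["K"],c["D"])[0].reshape(-1,2)
E
python3 - <<'E'
from h import *
for n in("top","scene"):
    im=cv2.imread(f"pics/{n}0.png");hsv=cv2.cvtColor(im,cv2.COLOR_BGR2HSV);H,S,V=cv2.split(hsv)
    box=np.zeros(H.shape,np.uint8)
    if n=="top": box[130:250,235:420]=1
    else: box[150:305,195:430]=1
    masks=dict(red=((H<5)|(H>175))&(S>180)&(V>110),black=(V<70)&(S<130),white=(V>150)&(S<70),grey=(V>85)&(S<60),blue=(H>100)&(H<125)&(S>110)&(V>50))
    for k,m in masks.items():
        m=(m&(box>0)).astype(np.uint8)
        N,L,st,ce=cv2.connectedComponentsWithStats(m)
        for i in range(1,N):
            if st[i,4]<15: continue
            z=dict(red=30,black=40,white=30,grey=58,blue=100)[k]
            out=f"{n} {k} area {st[i,4]} bbox {st[i,:4]} c {ce[i].round(1)} xy {ray(n,ce[i],z)[0,:2].round(1)}"
            print(out)
            if st[i,4]>800:
                cs=max(cv2.findContours((L==i).astype(np.uint8),0,1)[0],key=cv2.contourArea)
                r=cv2.minAreaRect(cs);b=cv2.boxPoints(r);print("  rect",ray(n,b,z)[:,:2].round(0).tolist())
    a=im[130:250,235:420] if n=="top" else im[150:305,195:430]
    cv2.imwrite(f"pics/{n}z.png",cv2.resize(a,None,fx=3.4 if n=="scene" else 4,fy=3.4 if n=="scene" else 4,interpolation=cv2.INTER_CUBIC))
E
```

```text
top red area 2882 bbox [363 161  50  81] c [388. 201.] xy [ 530.2 -223.2]
  rect [[427.0, -141.0], [659.0, -188.0], [636.0, -308.0], [405.0, -259.0]]
top black area 4980 bbox [283 150  91  80] c [327.8 189.6] xy [567.3 -37.1]
  rect [[489.0, 103.0], [698.0, 64.0], [649.0, -183.0], [441.0, -139.0]]
top black area 40 bbox [313 156   8   7] c [316.4 159. ] xy [663.3  -3.5]
top white area 2995 bbox [243 139  51  81] c [268.1 179. ] xy [604.4 147.4]
  rect [[500.0, 231.0], [739.0, 186.0], [713.0, 64.0], [475.0, 111.0]]
top grey area 2991 bbox [243 139  51  81] c [268.4 179.3] xy [599.7 143.3]
  rect [[499.0, 224.0], [729.0, 179.0], [703.0, 60.0], [474.0, 107.0]]
top grey area 73 bbox [336 177  11  11] c [341.1 182.2] xy [587.2 -77.1]
top grey area 77 bbox [340 194  11  11] c [345.2 198.7] xy [537.1 -88.4]
top grey area 76 bbox [332 209  11  11] c [337. 214.] xy [491.3 -62.5]
scene red area 4915 bbox [199 204  86 100] c [240.9 252.9] xy [ 555.1 -232. ]
  rect [[409.0, -262.0], [423.0, -125.0], [678.0, -196.0], [656.0, -312.0]]
scene black area 6403 bbox [248 171 135  98] c [311.6 218.7] xy
[... 367 characters left out ...]
8.3] xy [487.9 -49.6]
scene white area 15 bbox [283 207   4   6] c [284.3 209.4] xy [510.2 -80.5]
scene white area 22 bbox [290 211   4   8] c [291.5 214.5] xy [534.1 -76.3]
scene white area 15 bbox [300 218   4   6] c [301.3 220.4] xy [563.4 -69.2]
scene white area 16 bbox [307 223   4   6] c [308.8 225.6] xy [586.9 -65.1]
scene grey area 3560 bbox [338 156  90  84] c [383.9 196.2] xy [645.3 120.2]
  rect [[504.0, 93.0], [490.0, 252.0], [763.0, 154.0], [760.0, 24.0]]
scene grey area 339 bbox [279 189  16  32] c [286.8 204.6] xy [522.2 -80.3]
scene grey area 177 bbox [298 216  15  16] c [305.2 223.3] xy [594.6 -81.3]
scene blue area 406 bbox [340 205  18  29] c [348.5 219.4] xy [671.6 -21.1]
```

```bash
python3 - <<'E'
from h import *
rw=np.array([[530.2,-223.2]]);
cs=[]
for n in ("top",):
    im=cv2.imread(f"pics/top0.png");
c=np.array([569.3,-38.]);a=np.deg2rad(-11.4);X=np.array([np.cos(a),np.sin(a)]);Y=np.array([-X[1],X[0]])
O=ray("top",[[341.1,182.2],[345.2,198.7],[337,214]],58)
print("rings",[( ((o[:2]-c)@X).round(1),((o[:2]-c)@Y).round(1)) for o in O])
h=ray("top",[[316.8,159]],95)[0,:2];print("head",h,(h-c)@X,(h-c)@Y)
im=cv2.imread("pics/scene0.png")
pts=[(o[0],o[1],z) for o in O for z in (49,58)]
print(proj("scene",pts).round(1))
z=cv2.resize(im[150:310,190:430],None,fx=3.3,fy=3.3,interpolation=cv2.INTER_CUBIC)
th=np.linspace(0,6.28,25)
def draw(P,col):
    q=((proj("scene",P)-[190,150]+.5)*3.3).astype(int);cv2.polylines(z,[q.reshape(-1,1,2)],True,col,1)
for o in O: draw(np.c_[o[0]+14.3*np.cos(th),o[1]+14.3*np.sin(th),0*th+58],(0,255,0))
draw([[*(c+sx*110*X+sy*130*Y),40] for sx,sy in((1,1),(1,-1),(-1,-1),(-1,1))],(0,255,255))
draw(np.c_[h[0]+17*np.cos(th),h[1]+17*np.sin(th),0*th+100],(0,255,0))
cv2.imwrite("pics/sz2.png",z)
for nm,o in zip("123",O):
    lx,ly=(o[:2]-c)@X,(o[:2]-c)@Y
    print(nm,"start",(c+lx*X+(ly+42)*Y).round(1),"end",(c+lx*X-137*Y).round(1), "len",ly+42+137)
E
```

```text
rings [(np.float64(25.4), np.float64(-34.7)), (np.float64(-21.7), np.float64(-55.7)), (np.float64(-71.7), np.float64(-39.5))]
head [652.76050847  -4.0246401 ] 75.09845140086655 49.801648088563226
[[304.8 223. ]
 [304.7 220.5]
 [287.9 212.3]
 [287.8 209.8]
 [285.3 196.2]
 [285.2 193.7]]
1 start [595.7 -35.9] end [ 567.1 -177.3] len 144.31036503236461
2 start [545.3 -47.1] end [ 520.9 -168. ] len 123.30749953036046
3 start [499.5 -21.4] end [ 471.9 -158.1] len 139.49829270097467
```

View pics/sz2.png

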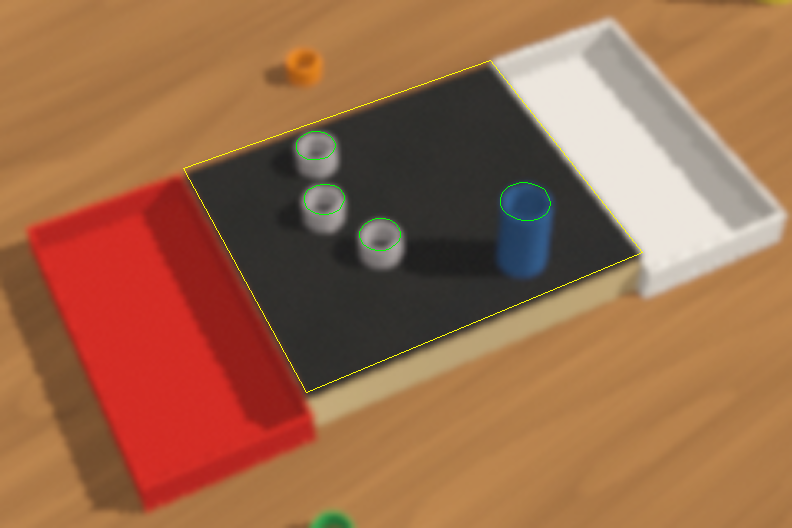

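The estimates match the second view. I'll sweep with the jaws set across the lane and opened about 14 mm, so each ring sits cradled between the two fingertips. First I'm moving above the start of lane 1.

play_rows(
  increments=[0.36,-0.24,0.04,-0.08,0.714,-0.4815,0.11,-0.155,0.714,-0.4815,0.11,-0.155,0.714,-0.4815,0.11,-0.155,0.714,-0.4815,0.11,-0.155,0.714,-0.4815,0.11,-0.155,0.714,-0.4815,0.11,-0.155,0.714,-0.4815,0.11,-0.155,0.714,-0.4815,0.11,-0.155,0.714,-0.4815,0.11,-0.155,0.714,-0.4815,0.11,-0.155,0.714,-0.4815,0.11,-0.155,0.714,-0.4815,0.11,-0.155,0.714,-0.4815,0.11,-0.155,0.714,-0.4815,0.11,-0.155,0.714,-0.4815,0.11,-0.155],
  grip=0.67,
)

```text
time: 2.1
eef_pos: [595.8, -36.5, 149.0]
tool_rot: [[0.199, 0.98, 0.0], [0.98, -0.199, -0.0], [-0.0, 0.0, -1.0]]
force: [-0.7, -0.3, 0.0]
finger_gap: 0.161
```

```bash
python3 - <<'E'
from h import *
s=read_state();print(s["eef_pos"],s["qpos"].round(2),s["finger_gap"])
im=get_image("wrist");cv2.imwrite("pics/w1.png",im[:,:,::-1])
c=camera_info("wrist");R=s["tool_rot"];Hh=c["hand_eye"];print(Hh.round(2))
def wp(P):
    T=np.eye(4);T[:3,:3]=R;T[:3,3]=s["eef_pos"];T=T@Hh;Ti=np.linalg.inv(T)
    return cv2.projectPoints(np.array(P,float).reshape(-1,3),cv2.Rodrigues(Ti[:3,:3])[0],Ti[:3,3],c["K"],c["D"])[0].reshape(-1,2)
print(wp([[587.2,-77.1,58],[537.1,-88.4,58],[491.3,-62.5,58],s["eef_pos"]]).round(0))
E
```

```text
[595.76904336 -36.53498577 148.99141637] [ 0.34  0.57 -0.52  1.69  0.33  0.97 -0.5 ] 0.1611546280665657
[[   0.     -0.96   -0.27   69.64]
 [   1.      0.     -0.      0.27]
 [   0.     -0.27    0.96 -143.34]
 [   0.      0.      0.      1.  ]]
[[313. 255.]
 [251. 281.]
 [182. 261.]
 [314. 259.]]
```

View pics/w1.png

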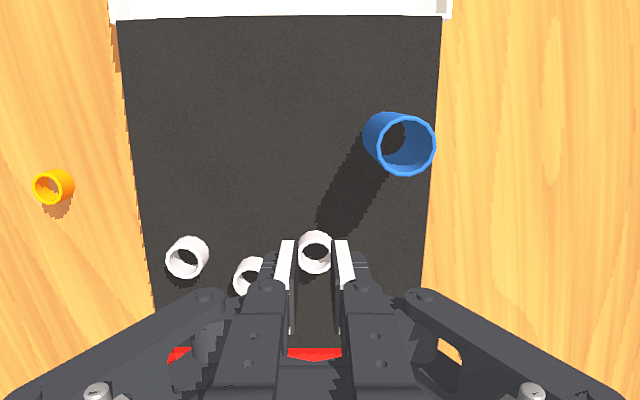

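The wrist view shows ring 1 at (315,253), centred between the fingertips and close to the predicted (313,255). The head tube at (405,145) is clear. Tool -x is the push direction. Descending now.

play_rows(
  increments=[-0.008,0,0.06,0,-0.008,0,0.11,0,-0.008,0,0.13,0,-0.008,0,0.137,0,-0.008,0,0.137,0,-0.008,0,0.137,0],
)

```text
time: 2.9
eef_pos: [595.6, -41.6, 47.3]
tool_rot: [[0.198, 0.98, 0.002], [0.98, -0.198, -0.0], [0.0, 0.002, -1.0]]
force: [0.3, 0.2, -0.1]
finger_gap: 0.161
```

play_rows(
  increments=[-0.015,0,0,0,-0.03,0,0,0,-0.045,0,0,0,-0.06,0,0,0,-0.075,0,0,0,-0.09,0,0,0,-0.105,0,0,0,-0.12,0,0,0,-0.135,0,0,0,-0.15,0,0,0,-0.165,0,0,0,-0.175,0,0,0,-0.187,0,0,0,-0.187,0,0,0,-0.187,0,0,0,-0.187,0,-0.11,0,-0.187,0,-0.13,0,-0.187,0,-0.13,0],
)

```text
time: 5.15
eef_pos: [568.9, -178.7, 146.6]
tool_rot: [[0.197, 0.98, 0.006], [0.98, -0.197, -0.001], [-0.0, 0.006, -1.0]]
force: [-0.3, 0.2, 0.4]
finger_gap: 0.167
```

```bash
python3 - <<'E'
from h import *
s=read_state();print(s["time"],s["eef_pos"],s["force"])
a=get_image("top");b=get_image("scene")
z=np.vstack([cv2.resize(a[120:260,230:430],None,fx=2,fy=2),cv2.resize(b[150:310,195:430],None,fx=2,fy=2)[:, :400]])
cv2.imwrite("pics/c1.png",z[:,:,::-1])
E
```

```text
5.15 [ 568.91378262 -178.70826214  146.62503667] [-0.25937427  0.23404955  0.36296008]
```

View pics/c1.png

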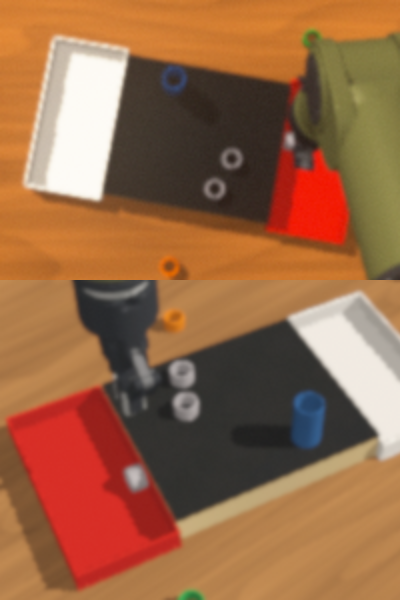

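Ring 1 is in the red tray, seen at (135,478) in the lower half. Rings 2 and 3 and the head tube haven't moved. On to lane 2.

play_rows(
  increments=[0.08,-0.03,0,0,0.156,-0.065,0,0,0.156,-0.065,0,0,0.156,-0.065,0,0,0.156,-0.065,0.06,0,0.156,-0.065,0.11,0,0.156,-0.065,0.133,0,0.156,-0.065,0.133,0,0.156,-0.065,0.133,0],
)

```text
time: 6.38
eef_pos: [542.2, -56.3, 43.1]
tool_rot: [[0.2, 0.98, -0.001], [0.98, -0.2, -0.0], [-0.001, -0.001, -1.0]]
force: [0.5, 0.1, 0.3]
finger_gap: 0.164
```

play_rows(
  increments=[0,0.001,-0.004,0,-0.015,0.001,-0.004,0,-0.03,0.001,-0.004,0,-0.045,0.001,-0.004,0,-0.06,0.001,-0.004,0,-0.075,0.001,-0.004,0,-0.09,0.001,-0.004,0,-0.105,0.001,-0.004,0,-0.12,0.001,-0.004,0,-0.135,0.001,-0.004,0,-0.145,0.001,-0.004,0,-0.157,0.001,-0.004,0,-0.157,0.001,-0.004,0,-0.157,0.001,-0.004,0,-0.157,0.001,-0.11,0,-0.157,0.001,-0.135,0,-0.157,0.001,-0.135,0],
)

```text
time: 8.5
eef_pos: [521.7, -170.0, 147.9]
tool_rot: [[0.197, 0.98, 0.005], [0.98, -0.197, -0.002], [-0.0, 0.006, -1.0]]
force: [0.1, -0.8, -0.8]
finger_gap: 0.165
```

```bash
python3 - <<'E'
from h import *
s=read_state();print(s["time"],s["eef_pos"],s["force"])
a=get_image("top");b=get_image("scene")
z=np.vstack([cv2.resize(a[120:260,230:430],None,fx=2,fy=2),cv2.resize(b[150:310,195:430],None,fx=2,fy=2)[:, :400]])
cv2.imwrite("pics/c2.png",z[:,:,::-1])
E
```

```text
8.5 [ 521.65809438 -170.04257628  147.88181671] [ 0.07411096 -0.84406268 -0.79090639]
```

View pics/c2.png

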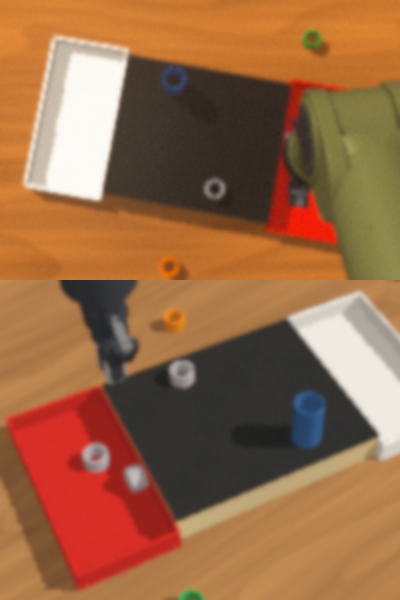

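Ring 2 is in the tray at (95,457), with ring 1 beside it at (135,478). Now lane 3.

play_rows(
  increments=[0.08,-0.03,0,0,0.16,-0.0665,0,0,0.184,-0.0665,0,0,0.184,-0.0665,0,0,0.184,-0.0665,0.06,0,0.184,-0.0665,0.11,0,0.184,-0.0665,0.13,0,0.184,-0.0665,0.13,0,0.184,-0.0665,0.13,0],
)

```text
time: 9.72
eef_pos: [498.9, -25.6, 48.4]
tool_rot: [[0.198, 0.98, 0.001], [0.98, -0.198, -0.0], [0.0, 0.001, -1.0]]
force: [-0.1, 0.3, -0.4]
finger_gap: 0.168
```

play_rows(
  increments=[0,0,0.003,0,-0.015,0,0.003,0,-0.03,0,0.003,0,-0.045,0,0.003,0,-0.06,0,0.003,0,-0.075,0,0.003,0,-0.09,0,0.003,0,-0.105,0,0.003,0,-0.12,0,0.003,0,-0.135,0,0.003,0,-0.15,0,0.003,0,-0.165,0,0.003,0,-0.175,0,0.003,0,-0.185,0,0.003,0,-0.185,0,0.003,0,-0.185,0,0.003,0,-0.185,0,-0.11,0,-0.185,0,-0.15,0],
)

```text
time: 11.98
eef_pos: [470.8, -160.4, 161.5]
tool_rot: [[0.196, 0.981, -0.0], [0.981, -0.196, 0.001], [0.001, -0.001, -1.0]]
force: [0.9, -1.6, -1.4]
finger_gap: 0.166
```

play_rows(
  increments=[0,0,-0.05,0,0.05,0,-0.15,0,0.2,0,-0.25,0,0.3,0,-0.25,0,0.3,0,-0.25,0,0.3,0,-0.25,0,0.3,0,-0.25,0,0.3,0,-0.25,0],
)

```text
time: 12.98
eef_pos: [514.9, 58.6, 347.0]
tool_rot: [[0.198, 0.98, -0.001], [0.98, -0.198, -0.001], [-0.001, -0.001, -1.0]]
force: [-0.7, -0.4, -0.6]
finger_gap: 0.166
```

```bash
python3 - <<'E'
from h import *
s=read_state();print(s["time"],s["eef_pos"],s["force"])
a=get_image("top");b=get_image("scene")
cv2.imwrite("pics/t3.png",cv2.resize(a[60:300,60:460],None,fx=2,fy=2)[:,:,::-1])
cv2.imwrite("pics/s3.png",cv2.resize(b[130:330,120:440],None,fx=2.5,fy=2.5)[:,:,::-1])
E
```

```text
12.975 [514.92505626  58.56165747 346.99185825] [-0.66021564 -0.35422519 -0.63886684]
```

View pics/t3.png

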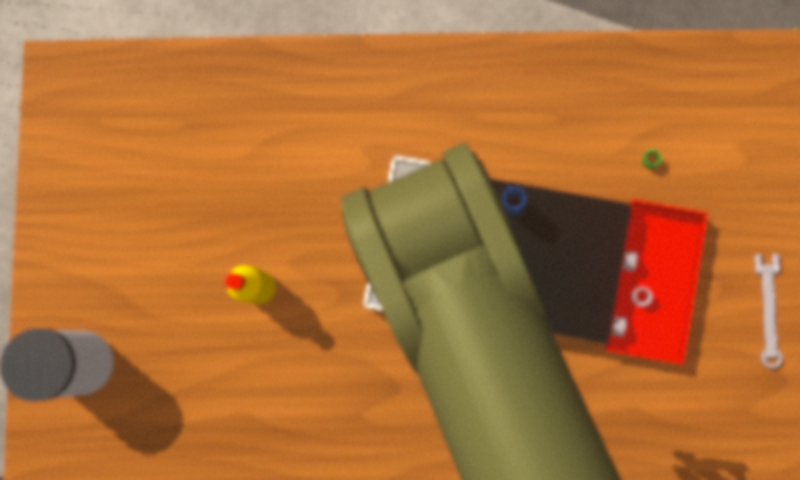

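View pics/s3.png

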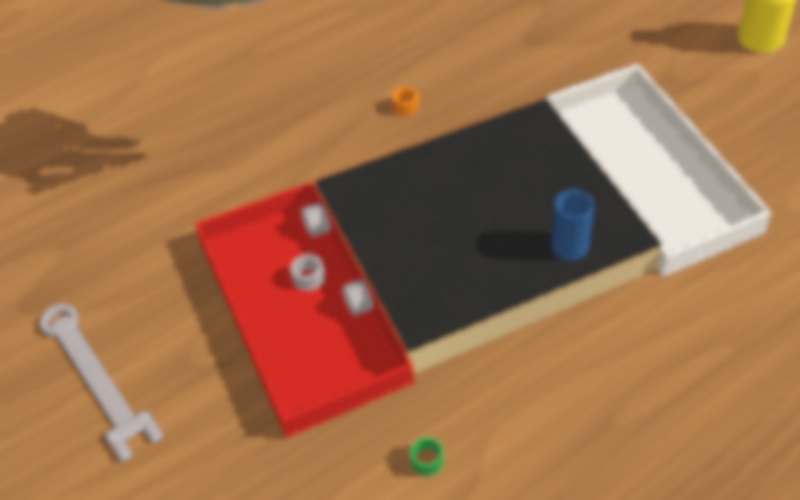

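All three offcuts appear to be in the red tray. Two look like they're on edge by its inner wall, so I'll triangulate to confirm they rest on the floor and aren't hung on the rim.

```bash
python3 - <<'E'
from h import *
c=np.array([569.3,-38.]);a=np.deg2rad(-11.4);X=np.array([np.cos(a),np.sin(a)]);Y=np.array([-X[1],X[0]])
ims={};C={}
for n in("top","scene"):
    im=get_image(n);ims[n]=im
    H,S,V=cv2.split(cv2.cvtColor(im,cv2.COLOR_RGB2HSV))
    q=proj(n,[[*(c+sx*118*X+sy*Y),30] for sx,sy in((1,-128),(1,-250),(-1,-250),(-1,-128))])
    box=np.zeros(H.shape,np.uint8);cv2.fillPoly(box,[q.astype(int)],1)
    m=((S<110)&(V>90)&(box>0)).astype(np.uint8)
    N,L,st,ce=cv2.connectedComponentsWithStats(m);C[n]=[ce[i] for i in range(1,N) if st[i,4]>15]
    print(n,[(st[i,4],ce[i].round(1)) for i in range(1,N)])
def P(n):
    k=camera_info(n);R=cv2.Rodrigues(k["rvec"])[0];return np.c_[R,k["tvec"]],k
best=[]
for p in C["top"]:
  for q in C["scene"]:
    M1,k1=P("top");M2,k2=P("scene")
    u=cv2.undistortPoints(p.reshape(1,1,2),k1["K"],k1["D"]).reshape(2,1);v=cv2.undistortPoints(q.reshape(1,1,2),k2["K"],k2["D"]).reshape(2,1)
    X4=cv2.triangulatePoints(M1,M2,u,v);x=(X4[:3]/X4[3]).ravel()
    e=np.linalg.norm(proj("top",x)-p)+np.linalg.norm(proj("scene",x)-q)
    if e<4: print(p.round(1),q.round(1),"xb %.1f yb %.1f z %.1f err %.1f"%((x[:2]-c)@X,(x[:2]-c)@Y,x[2],e))
s=ims["scene"][195:310,190:300];cv2.imwrite("pics/s4.png",cv2.resize(s,None,fx=5,fy=5,interpolation=cv2.INTER_CUBIC)[:,:,::-1])
im0=cv2.imread("pics/scene0.png");
d=cv2.absdiff(im0[:,:,::-1].copy(),ims["scene"])
b=lambda im:[cv2.moments(((lambda h:(h[...,0]>100)&(h[...,0]<125)&(h[...,1]>110)&(h[...,2]>50))(cv2.cvtColor(im,cv2.COLOR_RGB2HSV))[200:240,335:365]).astype(np.uint8))[k] for k in("m00","m10","m01")]
for im in(im0[:,:,::-1].copy(),ims["scene"]):
    m=b(im);print("tube px",m[0],335+m[1]/m[0],200+m[2]/m[0])
print("diff wrench",d[245:315,130:190].max(),"oil",d[108:155,412:442].max())
E
```

```text
top [(np.int32(49), array([374.8, 190. ])), (np.int32(31), array([380.9, 209.1])), (np.int32(51), array([369.1, 222.7]))]
scene [(np.int32(109), array([245.9, 217.3])), (np.int32(158), array([242.7, 238.3])), (np.int32(121), array([262.5, 248.4])), (np.int32(1), array([284., 271.])), (np.int32(1), array([285., 273.]))]
[374.8 190. ] [262.5 248.4] xb 26.3 yb -143.8 z 18.7 err 0.7
[380.9 209.1] [242.7 238.3] xb -28.1 yb -173.0 z 10.3 err 1.4
[369.1 222.7] [245.9 217.3] xb -77.8 yb -143.7 z 18.5 err 0.6
[369.1 222.7] [242.7 238.3] xb -75.6 yb -157.3 z -54.2 err 2.2
tube px 406.0 348.53694581280786 219.35960591133005
tube px 406.0 348.57881773399015 219.33251231527095
diff wrench 3 oil 4
```

View pics/s4.png

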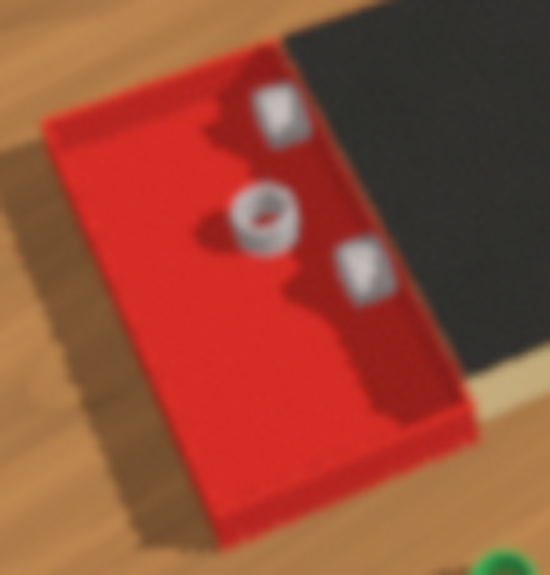

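```bash
python3 - <<'E'
from h import *
print(abs(read_state()["joint_vel"]).max()); print(sign_off())
E
```

```text
0.005923016538925284
the job is handed in; nothing more can be done
None
```

I pushed all three offcuts along their lanes and over the end of the board into the red tray, one at a time. I used the slightly opened fingertips and never gripped one. The job was handed in at about 13 s, with the arm raised clear and still.

**Offcuts:** triangulating from the two fixed cameras puts all three inside the red tray and on its floor.
- **Lying flat:** the middle one (its centre is about 10 mm above the bench).
- **On their sides:** the other two stand by the tray's inner wall with centres about 18.6 mm up. That matches resting on the floor, so they are not hung on the rim.

**Other items:** the blue head tube is within 0.1 pixel of where it started. The wrench and oil bottle look the same in the before and after pictures. The orange and green look-alikes are off the board, and the arm never went near them at low height.

**Disagreements:** no final check failed. On the way to lane 2 the arm came down about 3 mm lower than planned, so I raised it before pushing. The only force readings were those at the end of each move, and they stayed under about 2.5 N.

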